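Put the bottle roller into third gear and start it

TASK

The bottle roller has been left in second: push its gear lever out of second, across the gate and forward until it is fully home in third (the forward right slot), and only then press the flat start button right in and let it come out again. Only push the lever with the outside of the fingers, never take it between them; do not press the mushroom stop button beside the start button, and leave the bottle on the rollers and all the glassware and tubs standing where they are.

Things in the scene. Friction and masses are not known exactly. Their poses are not given: they have to be found in the camera images.
- bottle_roller: bench machine: grey gear head 220 (x) x 230 (y) mm, 110 mm tall, with two 40 mm rubber rollers running off to its right to a bearing stand 115 mm tall, 500 mm away. Origin on the worktop under the gear head, 10 mm left of its middle. x forward (away from the robot), y left, z up; it stands turned by up to 0.25 rad
- gate: steel plate 100 x 84 mm, 6 mm thick, on the gear head's deck, with an H-shaped slot: two columns along x, 27 mm apart, joined at mid-length by the neutral crossway. Two round-nosed tongues between the columns stop the lever crossing elsewhere. Gears, by punched dots at the slot ends: 1 forward left, 2 back left, 3 forward right, 4 back right. Origin under the plate's middle
- gate_centre (a point): the middle of the crossway, midway between the columns, level with the gate plate's top, 116 mm above the worktop. x axis forward along the columns (away from the robot), y to the left, z up, turned with the machine
- lever_knob (a point): centre of the black ball, 36 mm across, on top of the gear lever, a straight 10 mm steel bar coming up through the slot. The lever tilts about a point 80 mm straight below gate_centre, 180 mm from the ball's centre. Axes: z up along the lever, x forward. No springs: friction (2 to 3 N at the ball) holds it wherever it is left
- lever_fore_aft (a joint): tilt of the lever along the columns, rad: 0 = neutral, in the crossway; +0.26 = against the forward slot end (ball 46 mm forward of neutral); -0.26 = against the back end. It crosses freely within +-0.03, and the round noses steer it in when a little farther off. Starts in second, between -0.26 and -0.18
- lever_across (a joint): tilt of the lever across the gate, rad: -0.17 = left column (ball 30 mm left of the middle), +0.17 = right column (ball 30 mm right). At the start it is in the left column
- start_button_top (a point): centre of the top of the start button: the left one of two black push buttons at the near edge of the gear head's deck. A plain flat cap, 30 mm across, standing 10 mm proud of a 46 mm aluminium collar, its top 136 mm above the worktop. Pressed straight down
- start_button (a joint): travel of the start button, m: 0 = out, 0.006 = fully in; about 5 N presses it fully in and it springs back when let go
- stop_button_top (a point): centre of the top of the stop button: the right one of the two black buttons, a mushroom head 42 mm across, 62 mm to the right of the start button, its top 150 mm above the worktop. Not to be pressed
- stop_button (a joint): travel of the stop button, m: 0 = out, 0.006 = fully in
- roller_bottle: a 200 mm long, 80 mm thick glass reagent bottle lying loose on the two rubber rollers of the machine; origin at its middle. Not part of the job: leave it alone
- specimen_jar: small glass jar with a white lid, 42 mm across, 55 mm tall, standing loose on the gear head's deck behind the push buttons, right of the lever; origin at the centre of its underside. Not part of the job: leave it alone
- wash_bottle: squeeze bottle with a bent white spout, 64 mm across, 168 mm tall, standing loose on the worktop to the left of the machine; origin under it. Leave it alone
- beaker: open glass beaker, 64 mm across, 85 mm tall, standing on the worktop in front of the machine; origin under it. Leave it alone
- petri_dish: covered glass dish, 94 mm across, 17 mm tall, on the worktop in front of the machine; origin under it. Leave it alone
- white_tub: white lidded tub, 106 mm across, 110 mm tall, on the worktop to the left of and behind the gear head; origin under it. Leave it alone
- dye_jar: glass jar with a yellow lid, 72 mm across, 95 mm tall, on the worktop in front of the rollers; origin under it. Leave it alone

How it is judged:
On the way, in this order (a step that is already met when the one before it is completed fails the run):
1. the gear lever is home in third (value of joint lever_fore_aft above 0.225 rad and value of joint lever_across above 0.12 rad), for 0.3 s.
2. the start button is pressed in (all of step 1 and value of joint start_button above 0.0045 m), for 0.05 s.
At the end, for the whole second after the job is handed in: The lever rests within 0.035 rad (6 mm at the ball) of the end of the forward right slot, across above 0.12; after that the start button went at least 4.5 mm in and has sprung back; stop button out; bystanders at rest within 20 mm of where they stood (all of step 1 and value of joint each of start_button, stop_button below 0.0015 m and velocity of joint lever_fore_aft below 0.05 rad/s and linear speed of each of roller_bottle, specimen_jar, wash_bottle, beaker, petri_dish, white_tub, dye_jar below 0.02 m/s); the robot touches nothing.
It fails at once if the start button is pressed while the lever is not home in third (value of joint start_button above 0.003 m and not (value of joint lever_fore_aft above 0.225 rad and value of joint lever_across above 0.12 rad)).
It fails at once if the mushroom stop button is pressed (value of joint stop_button above 0.003 m).
It fails at once if the lever is taken between the fingers instead of being pushed (x of the grasp point in the frame of lever_knob between -0.007 and 0.007 m and y of the grasp point in the frame of lever_knob between -0.007 and 0.007 m and z of the grasp point in the frame of lever_knob between -0.1 and 0.015 m).
It fails at once if a bottle, jar, tub, dish or beaker is picked up, knocked over or shifted by more than 20 mm (distance of any of roller_bottle, specimen_jar, wash_bottle, beaker, petri_dish, white_tub, dye_jar from where it was at the start of the episode above 0.02 m or angle between any of specimen_jar, wash_bottle, beaker, petri_dish, white_tub, dye_jar's own z axis and vertical above 0.35 rad).
It also fails if it takes over 64 s, if anything falls off the work surface, if the arm or the gripper's body presses on something with over 40 N, if the wrist force passes 120 N, or if a joint passes its speed limit or range.

ROBOT

A 6-joint arm with a two-finger parallel gripper is mounted at the origin on the work surface. World frame = base frame: x ahead of the robot, y to its left, z up, the work surface at z = 0. Lengths are in m, angles in rad, forces in N, time in s.
With the tool pointing down it reaches from about 0.25 to 0.85 m from the base axis. Payload 12.5 kg.
Tool frame: the origin (TCP) lies at the very end of the fingers, on their centre line; the grasp point (between the pads) lies manip.hold_point_z behind it (manip.hold_point_z is the distance from the TCP to the grasp point, in m); z points along the fingers, y is the direction in which the jaws open and shut (so a half turn about z gives the same grasp; the last joint's range is limited). The gripper opens to 93 mm and grips with 3 to 60 N. Pads are 15 mm wide; open, the fingers measure 128 mm over their backs; the gripper's body (75 mm by 188 mm) begins 65 mm behind the grasp point.
Start: joints at [1.156, 0.351, 1.652, -0, 1.139, -0.085], TCP at [0.178, 0.52, 0.219] pointing down, gripper open.
Joint ranges: [-2.75, 2.75], [-0.79, 2.1], [0.01, 2.65], [-1.57, 4.71], [0.07, 3.14], [-2.87, 2.87]. Speed limits (rad/s): [2.22, 2.22, 2.79, 3.14, 3.14, 3.14].

INTERFACE

Orientations are given as a rotation vector (axis times angle).
In Python, from plant import manip gives the robot as it stands.
- The arm moves only by the tool move_arm, never from a script. Its argument "motion" is a list of rows, each a list of 3 entries, a list of its own where there are three numbers: the turn, a rotation vector about the tool's x, y, z in units of 5 degrees (1.0 is 5 degrees), then the shift along the tool's x, y, z in units of 30 mm (1.0 is 30 mm), then the finger opening in mm, from 0 to 93. A call has 1 to 8 rows; each row shifts and turns the pose as measured when the row begins, along the tool's axes as they then stand; what a row does not reach is not made up. A row lasts 1/12 s, in which the tool goes at most 41.7 mm and 7.16 degrees, less where a joint would pass 70% of its speed; a pose out of reach is approached as far as the arm can. A call is refused whole if a number of a shift passes 1 or a number of a turn 1, either way. A call with a gripper value outside its range is refused whole. The fingers move at their own pace and stop on an object; the grip force is fixed at half the most. Time passes only in rows, so rows that do not move let the fingers close. It gives the time, the measured TCP pose, the force and the opening at its end, in the units of the state.
- manip.get_obs(): the state, without advancing time (a new reading comes with each control period).
- manip.get_image(name): name is "scene" or "top" or "wrist"; returns a dict with "frame" (400x640x3 uint8, red, green, blue), "fx", "fy", "cx", "cy" (pixels), "R" (3x3) and "t" (3): a world point X has camera coordinates R X + t; the wrist camera has in their place "hand_eye" (4x4, takes a point from camera to tool coordinates, whose origin is the TCP and whose axes are the flange's). Camera axes: x right, y down, z forward; pixel columns grow to the right and rows downward; lengths in m; the calibration is good to about 2 mm. A picture is of the moment at which its call begins: read the wrist's pose just before it. There is no depth.
- manip.sign_off(): hands the job in, once; it reports no verdict.
The state is a dict: "clock": time; "joints": joint angles; "qd": joint speeds; "joint_efforts": joint torques, N m; "ee_pos": TCP position; "tcp_rot": TCP orientation; "contact_force": force on the tool from outside, world axes, zero at the start; "wrist_torque": the same for the moment, N m; "grip_width": finger opening in m.
Only numpy, scipy, OpenCV 4.12 (cv2) and the standard library are available. Lean on these libraries where they do the work, as an engineer would, in place of code of your own. Each camera call takes 0.05 s, during which the arm holds its last target.

## Working session

There is one attempt and no reset: what is moved stays moved. The work goes in short steps, Python scripts to look and compute and a tool call to move; the robot and the scene stay as the last step left them, time stands still between calls to the robot, and variables do not carry over. Pictures are saved under pics/ and viewed, and the job is handed in when it is done.

Besides the shell and the picture viewer there is one more tool, called after "Emit:" as a command line: name --argument value ..., lists and objects as JSON in quotes. move_arm: Moves the arm, as the interface text tells. Its arguments: {"type":"object","properties":{"motion":{"type":"array","items":{"type":"array"}}},"required":["motion"]}

```bash
ls; mkdir -p pics; python3 - <<'E'
from plant import manip
import cv2
o=manip.get_obs(); print(o); print(manip.hold_point_z)
for n in("scene","top","wrist"):
    d=manip.get_image(n); cv2.imwrite(f"pics/{n}0.png",d["frame"][:,:,::-1])
    print(n,{k:v for k,v in d.items() if k!="frame"})
E
```

```text
pics
{'clock': 0.0, 'joints': array([ 1.15640943e+00,  3.51238661e-01,  1.65243086e+00, -2.08995001e-05,
        1.13910218e+00, -8.46373044e-02]), 'qd': array([-9.07116105e-05, -5.03979490e-04, -5.68031069e-04, -1.05999360e-03,
        1.69681652e-03,  4.03349267e-04]), 'joint_efforts': array([ 5.74676733e-05, -4.97332907e+01, -2.85245669e+01,  6.98719639e-02,
        2.59221689e-02, -1.08244285e-04]), 'ee_pos': array([0.17795218, 0.52004636, 0.21809753]), 'tcp_rot': array([-5.15567495e-01, -3.09872193e+00,  1.80189632e-03]), 'contact_force': array([ 0.29730299,  0.20649611, -0.02134228]), 'wrist_torque': array([ 0.00956463, -0.03568951,  0.02885269]), 'grip_width': 0.09316047988475423}
0.0188
scene {'fx': 384.853198903469, 'fy': 384.853198903469, 'cx': 318.5741682104399, 'cy': 202.10698185590124, 'R': array([[-0.09688375,  0.99529163,  0.00284781],
       [ 0.70746084,  0.07087773, -0.70318953],
       [-0.7000805 , -0.06611292, -0.71099675]]), 't': array([ 0.02000791, -0.27661028,  1.33430499])}
top {'fx': 409.47344208656096, 'fy': 409.47344208656096, 'cx': 328.48825451602886, 'cy': 204.40062424425062, 'R': array([[-0.00506453, -0.99994606,  0.00906844],
       [-0.99818543,  0.00451106, -0.06004576],
       [ 0.06000161, -0.00935609, -0.99815443]]), 't': array([0.03785451, 0.57326791, 1.16797016])}
wrist {'fx': 282.62245592716533, 'fy': 282.62245592716533, 'cx': 324.4359829520438, 'cy': 198.3405223756152, 'hand_eye': array([[-1.95773392e-04, -9.71439742e-01, -2.37286301e-01,
         6.48942294e-02],
       [ 9.99999957e-01, -1.38807255e-04, -2.56780520e-04,
        -1.20859488e-03],
       [ 2.16509742e-04, -2.37286341e-01,  9.71439728e-01,
        -1.66183856e-01],
       [ 0.00000000e+00,  0.00000000e+00,  0.00000000e+00,
         1.00000000e+00]])}
```

View pics/top0.png

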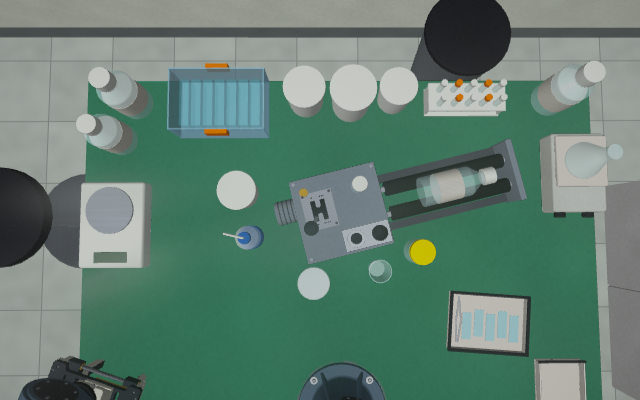

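View pics/scene0.png

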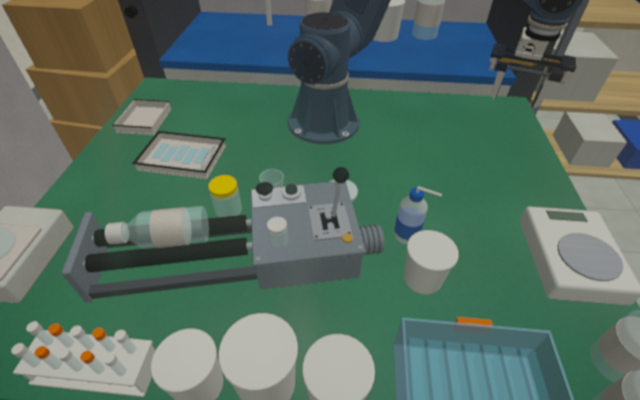

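View pics/wrist0.png

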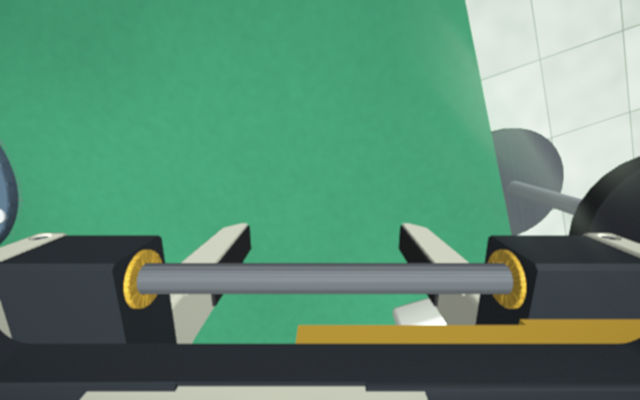

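The top view shows the knob near (311,228), start button (356,238), stop (380,233), jar (360,184) and gate near (319,208). Next I'll zoom in and measure.

```bash
cat > h.py <<'E'
import numpy as np, cv2
from scipy.spatial.transform import Rotation as Ro
def ray(d,uv,pose=None):
    v=np.array([(uv[0]-d["cx"])/d["fx"],(uv[1]-d["cy"])/d["fy"],1.])
    if "R" in d:
        return -d["R"].T@d["t"], d["R"].T@v
    H=d["hand_eye"]; p,r=pose; M=Ro.from_rotvec(r).as_matrix()
    return p+M@H[:3,3], M@(H[:3,:3]@v)
def onz(d,uv,z,pose=None):
    c,v=ray(d,uv,pose); return c+v*(z-c[2])/v[2]
def proj(d,X):
    q=d["R"]@np.asarray(X)+d["t"]; return np.array([d["fx"]*q[0]/q[2]+d["cx"],d["fy"]*q[1]/q[2]+d["cy"]])
def cross(r1,r2):
    A=[];b=[]
    A=np.zeros((3,3));b=np.zeros(3)
    for c,v in(r1,r2):
        v=v/np.linalg.norm(v);P=np.eye(3)-np.outer(v,v);A+=P;b+=P@c
    X=np.linalg.solve(A,b); g=[np.linalg.norm((np.eye(3)-np.outer(v,v)/(v@v))@(X-c)) for c,v in(r1,r2)]
    return X,g
E
python3 - <<'E'
import cv2
a=cv2.imread("pics/top0.png")[155:270,265:405]; cv2.imwrite("pics/topz.png",cv2.resize(a,None,fx=5.5,fy=5.2,interpolation=cv2.INTER_CUBIC) if 0 else cv2.resize(a,None,fx=5,fy=5,interpolation=cv2.INTER_CUBIC))
a=cv2.imread("pics/scene0.png")[160:290,240:400]; cv2.imwrite("pics/scz.png",cv2.resize(a,None,fx=4.5,fy=4.5,interpolation=cv2.INTER_CUBIC))
E
```

```text
(no output)
```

View pics/topz.png

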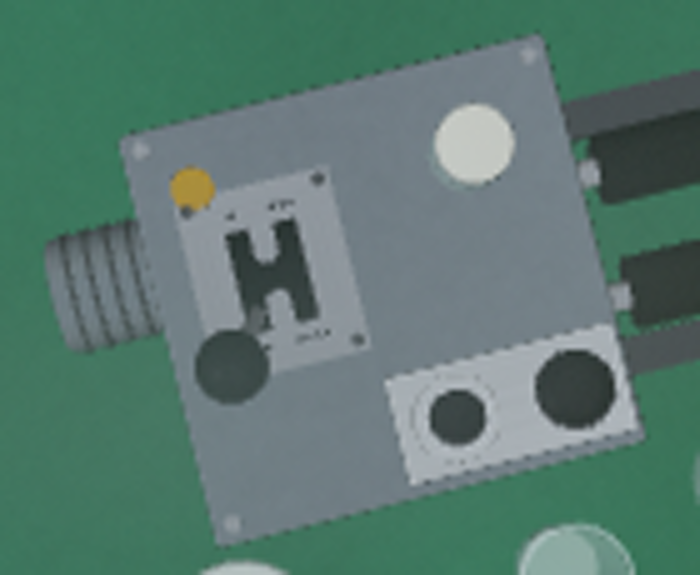

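View pics/scz.png

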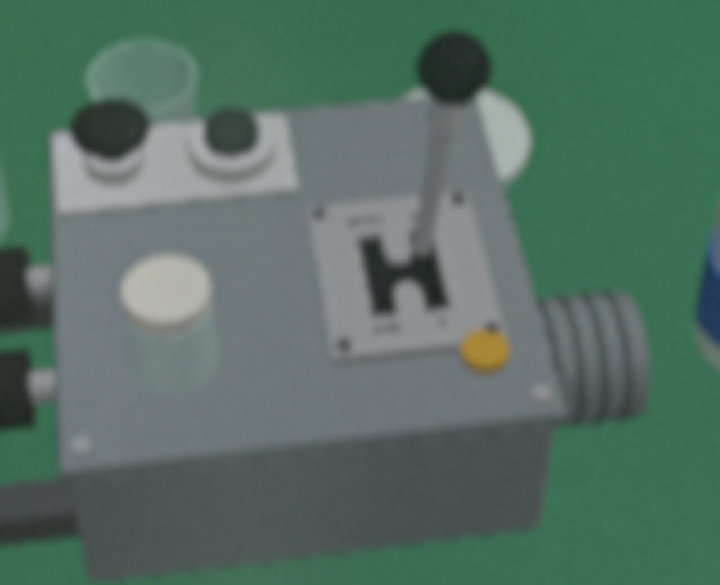

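```bash
python3 - <<'E'
from h import *
from plant import manip
t=manip.get_image("top"); s=manip.get_image("scene")
T=lambda p:((p[0]+.5)/5-.5+265,(p[1]+.5)/5-.5+155)
S=lambda p:((p[0]+.5)/4.5-.5+240,(p[1]+.5)/4.5-.5+160)
C=[onz(t,T(p),.110)[:2] for p in[(122,140),(543,35),(643,433),(220,543)]]
for i in range(4):
    e=C[(i+1)%4]-C[i]; print("edge",np.linalg.norm(e).round(4),np.degrees(np.arctan2(e[1],e[0])).round(2))
mid=np.mean(C,0); print("deck mid",mid)
G=[onz(t,T(p),.116)[:2] for p in[(178,212),(325,170),(370,345)]]
print("gate",(G[0]+G[2])/2,np.linalg.norm(G[1]-G[0]),np.linalg.norm(G[2]-G[1]),[np.degrees(np.arctan2(*(b-a)[::-1])) for a,b in((G[0],G[1]),(G[2],G[1]))])
print("slots L top,R top,R bot",[onz(t,T(p),.116)[:2].round(4) for p in[(237,232),(285,222),(308,320)]], 'H c',onz(t,T((272,275)),.116))
k=cross(ray(t,T((232,367))),ray(s,S((454,67)))); print("knob",k)
b=cross(ray(t,T((457,417))),ray(s,S((230,132)))); print("start",b, onz(t,T((457,417)),.136))
b=cross(ray(t,T((575,389))),ray(s,S((110,128)))); print("stop",b, onz(t,T((575,389)),.150))
b=cross(ray(t,T((475,143))),ray(s,S((166,290)))); print("jar top",b,onz(t,T((475,143)),.165))
gs=[onz(s,S(p),.116)[:2] for p in[(310,205),(470,193),(508,345),(332,357)]]; print("gate scene",np.mean(gs,0))
h,w=t["frame"].shape[:2]
hsv=cv2.cvtColor(t["frame"],cv2.COLOR_RGB2HSV)
for n,p,z in(("wash",(249,237),.12),("beaker",(380,271),.085),("petri",(313,284),.017),("dye",(423,252),.095),("tub",(236,190),.11),("bottle",(450,186),.15)):
    print(n,onz(t,p,z).round(3))
E
```

```text
edge 0.2327 -76.13
edge 0.2193 -166.63
edge 0.2318 104.17
edge 0.2205 13.62
deck mid [0.54769673 0.00260844]
gate [0.55200179 0.06026752] 0.08117729714852827 0.09593623616459945 [np.float64(-74.23638112860498), np.float64(14.068912262526405)]
slots L top,R top,R bot [array([0.5767, 0.0797]), array([0.5819, 0.0542]), array([0.5299, 0.0423])] H c [0.55380881 0.06124273 0.116     ]
knob (array([0.50509032, 0.07769689, 0.20709949]), [np.float64(0.001800104814223196), np.float64(0.001800104814223156)])
start (array([ 0.47886759, -0.03759519,  0.12876008]), [np.float64(0.002413669080972567), np.float64(0.002413669080972604)]) [ 0.47873151 -0.03464332  0.136     ]
stop (array([ 0.49328689, -0.0978077 ,  0.13943993]), [np.float64(0.0022155330441949945), np.float64(0.0022155330441949945)]) [ 0.49302103 -0.09419049  0.15      ]
jar top (array([ 0.61895474, -0.04513036,  0.16065818]), [np.float64(0.0019098953350270367), np.float64(0.001909895335027056)]) [ 0.61817481 -0.04285964  0.165     ]
gate scene [0.55689668 0.05833562]
wash [0.482 0.245 0.12 ]
beaker [ 0.388 -0.103  0.085]
petri [0.346 0.081 0.017]
dye [ 0.439 -0.218  0.095]
tub [0.607 0.282 0.11 ]
bottle [ 0.612 -0.278  0.15 ]
```

Yaw is about 13.6° and the gate centre about (0.554, 0.0605). In the machine frame the knob sits at about (-43, +28) mm, and its height of 0.207 fits a ball on the 180 mm lever. I'll close the fingers, raise the tool and align it with the machine.

Emit:
move_arm --motion '[[[0, 0, -0.93], [0, 0, -0.4], 0], [[0, 0, -0.93], [0, 0, -0.4], 0], [[0, 0, -0.93], [0, 0, -0.4], 0], [[0, 0, -0.93], [0, 0, -0.4], 0], [[0, 0, -0.93], [0, 0, -0.4], 0], [[0, 0, -0.93], [0, 0, -0.4], 0], [[0, 0, -0.93], [0, 0, -0.4], 0], [[0, 0, 0], [0, 0, 0], 0]]'

```text
clock: 0.92
ee_pos: [0.1776, 0.5193, 0.3043]
tcp_rot: [0.415, -3.111, 0.007]
contact_force: [-1.1, 0.2, 0.3]
grip_width: 0.0442
```

```bash
cat >> h.py <<'E'
YAW=np.radians(13.6); GC=np.array([.5537,.0605])
Rm=np.array([[np.cos(YAW),-np.sin(YAW)],[np.sin(YAW),np.cos(YAW)]])
def w2m(p): return Rm.T@(np.asarray(p)[:2]-GC)
def m2w(p): return GC+Rm@np.asarray(p)
def to(o,goal):
    "tool-axis units to a goal given as machine x,y (m) and world z"
    M=Ro.from_rotvec(o["tcp_rot"]).as_matrix(); g=np.r_[m2w(goal[:2]),goal[2]]
    return (M.T@(g-o["ee_pos"])/.03).round(2)
def yawerr(o):
    M=Ro.from_rotvec(o["tcp_rot"]).as_matrix(); return (np.degrees(np.arctan2(M[1,1],M[0,1]))-90-np.degrees(YAW)), M[:,2].round(3)
def st(o):
    print("t",round(o["clock"],2),"pos",o["ee_pos"].round(4),"mach",(w2m(o["ee_pos"])*1000).round(1),"z",o["ee_pos"][2].round(4),"F",o["contact_force"].round(1),"gw",round(o["grip_width"],4),"yawerr",yawerr(o))
E
python3 - <<'E'
from h import *; from plant import manip
o=manip.get_obs(); st(o); print(o["joints"].round(2)); print(to(o,(-.086,.026,.30)))
E
```

```text
t 0.92 pos [0.1776 0.5193 0.3043] mach [-257.6  534.4] z 0.3043 F [-1.1  0.2  0.3] gw 0.0442 yawerr (np.float64(1.5976863619620705), array([-0.002, -0.005, -1.   ]))
[ 1.16  0.28  1.54 -0.    1.33 -0.68]
[ -5.25 -17.1    0.19]
```

Emit:
move_arm --motion '[[[0, 0, 0.3], [-0.29, -0.95, 0], 0], [[0, 0, 0], [-0.29, -0.95, 0], 0], [[0, 0, 0], [-0.29, -0.95, 0], 0], [[0, 0, 0], [-0.29, -0.95, 0], 0], [[0, 0, 0], [-0.29, -0.95, 0], 0], [[0, 0, 0], [-0.29, -0.95, 0], 0], [[0, 0, 0], [-0.29, -0.95, 0], 0], [[0, 0, 0], [-0.29, -0.95, 0], 0]]'

```text
clock: 1.58
ee_pos: [0.2986, 0.3075, 0.2991]
tcp_rot: [0.347, -3.117, 0.01]
contact_force: [1.0, 0.1, 0.7]
grip_width: 0.0009
```

```bash
python3 - <<'E'
from h import *; from plant import manip
o=manip.get_obs(); st(o); print(o["joints"].round(2)); print(to(o,(-.086,.026,.30)))
E
```

```text
t 1.58 pos [0.2986 0.3075 0.2991] mach [-189.8  300. ] z 0.2991 F [1.  0.1 0.7] gw 0.0009 yawerr (np.float64(-0.9100947692478254), array([-0.005, -0.007, -1.   ]))
[ 0.69  0.05  1.83 -0.    1.28 -1.1 ]
[-3.61 -9.08 -0.  ]
```

Emit:
move_arm --motion '[[[0, 0, -0.2], [-0.4, -0.95, 0], 0], [[0, 0, 0], [-0.4, -0.95, 0], 0], [[0, 0, 0], [-0.4, -0.95, 0], 0], [[0, 0, 0], [-0.4, -0.95, 0], 0], [[0, 0, 0], [-0.4, -0.95, 0], 0], [[0, 0, 0], [-0.4, -0.95, 0], 0], [[0, 0, 0], [-0.4, -0.95, 0], 0], [[0, 0, 0], [-0.4, -0.95, 0], 0]]'

```text
clock: 2.25
ee_pos: [0.4462, 0.0946, 0.2948]
tcp_rot: [0.336, -3.114, 0.011]
contact_force: [1.0, 1.2, -0.7]
grip_width: 0.0006
```

```bash
python3 - <<'E'
from h import *; from plant import manip
o=manip.get_obs(); st(o); print(o["joints"].round(2)); print(to(o,(-.086,.026,.25)))
o=manip.get_obs(); d=manip.get_image("wrist"); cv2.imwrite("pics/w1.png",d["frame"][:,:,::-1])
d=manip.get_image("top"); cv2.imwrite("pics/t1.png",cv2.resize(d["frame"][140:290,240:420,::-1],None,fx=4,fy=4,interpolation=cv2.INTER_CUBIC))
E
```

```text
t 2.25 pos [0.4462 0.0946 0.2948] mach [-96.5  58.4] z 0.2948 F [ 1.   1.2 -0.7] gw 0.0006 yawerr (np.float64(-1.2670360303641583), array([-0.008, -0.008, -1.   ]))
[ 0.11  0.11  1.77 -0.01  1.27 -1.67]
[-0.39 -1.06  1.5 ]
```

View pics/w1.png

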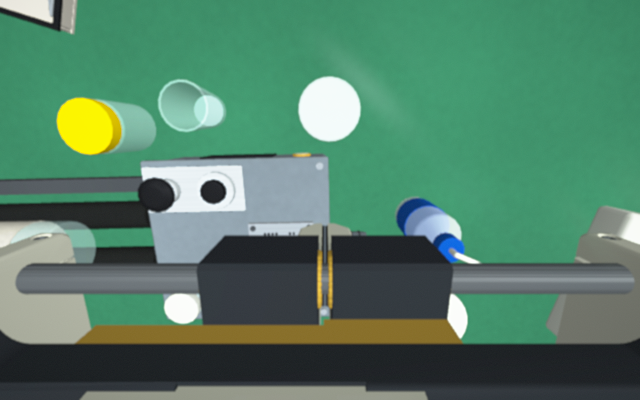

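View pics/t1.png

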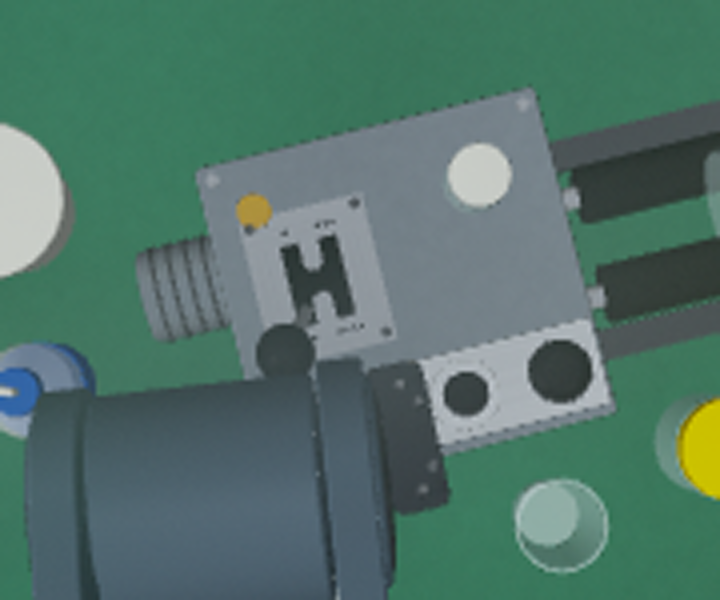

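Emit:
move_arm --motion '[[[0, 0, -0.25], [-0.1, -0.5, 0.3], 0], [[0, 0, 0], [-0.1, -0.5, 0.7], 0], [[0, 0, 0], [0, 0, 0.8], 0], [[0, 0, 0], [0, 0, 0.8], 0], [[0, 0, 0], [0, 0, 0.5], 0], [[0, 0, 0], [0, 0, 0], 0]]'

```text
clock: 2.85
ee_pos: [0.4578, 0.064, 0.1957]
tcp_rot: [0.339, -3.113, 0.01]
contact_force: [-0.3, -0.7, -0.3]
grip_width: 0.0003
```

```bash
python3 - <<'E'
from h import *; from plant import manip
o=manip.get_obs(); st(o); print(to(o,(-.086,.026,.19)))
d=manip.get_image("scene"); cv2.imwrite("pics/s2.png",cv2.resize(d["frame"][130:290,230:420,::-1],None,fx=4,fy=3.7 and 4,interpolation=cv2.INTER_CUBIC)[:600])
E
```

```text
t 2.85 pos [0.4578 0.064  0.1957] mach [-92.4  26. ] z 0.1957 F [-0.3 -0.7 -0.3] gw 0.0003 yawerr (np.float64(-1.1642774720376163), array([-0.009, -0.007, -1.   ]))
[-0.22  0.01  0.19]
```

View pics/s2.png

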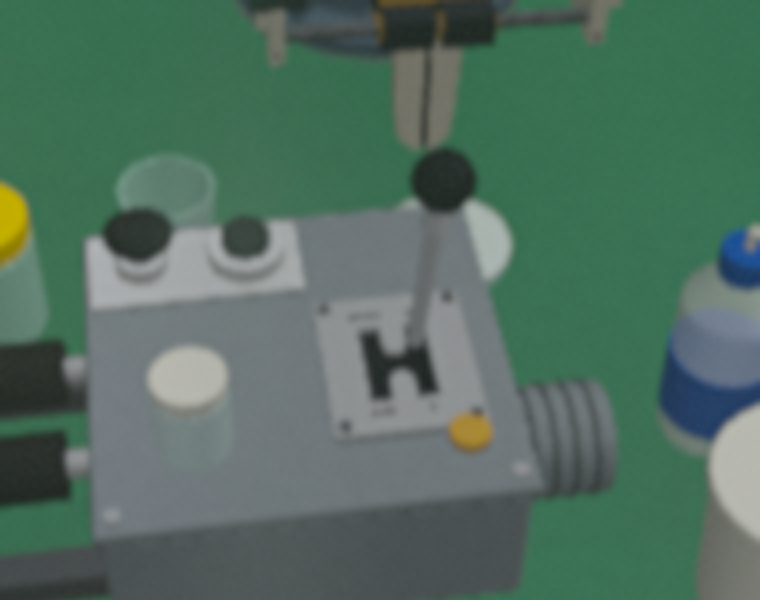

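The fingers are right behind the ball, with tips at (420,145) and the knob at (443,180) in the zoom. I'll lower a little and push forward.

Emit:
move_arm --motion '[[[0, 0, -0.2], [0, 0, 0.3], 0], [[0, 0, 0], [-0.35, 0, 0], 0], [[0, 0, 0], [-0.3, 0, 0], 0], [[0, 0, 0], [-0.3, 0, 0], 0], [[0, 0, 0], [-0.2, 0, 0], 0], [[0, 0, 0], [0, 0, 0], 0]]'

```text
clock: 3.4
ee_pos: [0.4936, 0.0741, 0.1895]
tcp_rot: [0.37, -3.113, 0.01]
contact_force: [-2.2, -0.5, -2.1]
grip_width: 0.0004
```

```bash
cat > look.py <<'E'
import sys
from h import *; from plant import manip
o=manip.get_obs(); st(o)
t=manip.get_image("top"); s=manip.get_image("scene")
n=sys.argv[1]
a=cv2.resize(t["frame"][165:265,270:400,::-1],None,fx=4,fy=4,interpolation=cv2.INTER_CUBIC)
b=cv2.resize(s["frame"][130:265,240:400,::-1],None,fx=4,fy=4,interpolation=cv2.INTER_CUBIC)
cv2.imwrite(f"pics/{n}t.png",a); cv2.imwrite(f"pics/{n}s.png",b)
# darkest ball blob in the scene view
f=s["frame"].astype(int); m=((f.max(2)<45)&(f.max(2)-f.min(2)<25)).astype(np.uint8)
k,l,stt,c=cv2.connectedComponentsWithStats(m[130:265,240:400])
for i in range(1,k):
    if stt[i,4]>60: print("dark blob",(c[i]+[240,130]).round(1),stt[i])
E
python3 look.py a
```

```text
t 3.4 pos [0.4936 0.0741 0.1895] mach [-55.3  27.4] z 0.1895 F [-2.2 -0.5 -2.1] gw 0.0004 yawerr (np.float64(-0.03190265732225406), array([-0.006, -0.007, -1.   ]))
```

View pics/as.png

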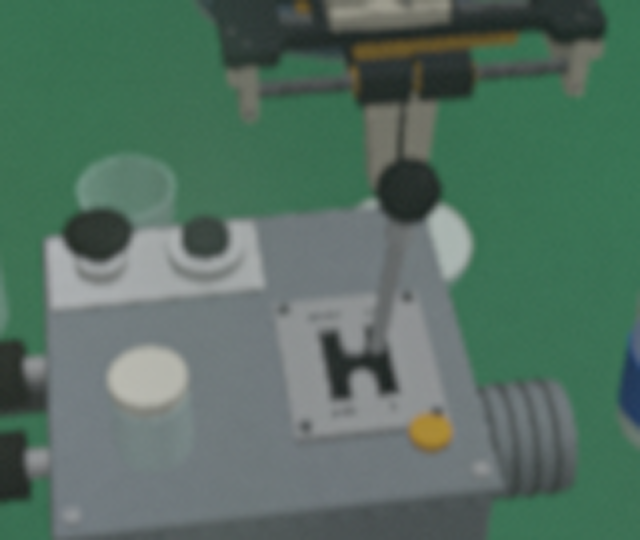

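View pics/at.png

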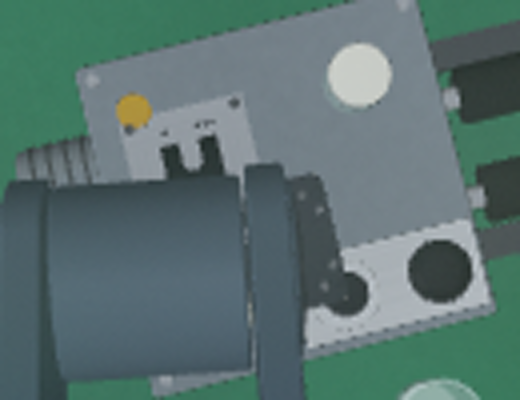

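```bash
cat >> h.py <<'E'
def knob(d,uv):
    c,v=ray(d,uv); v=v/np.linalg.norm(v); P=np.r_[GC,.036]
    w=c-P; b=w@v; disc=b*b-(w@w-.18**2)
    X=c+v*(-b-np.sqrt(max(disc,0))) ; r=X-P; m=w2m(X)
    return X.round(4),(m*1000).round(1),"fa %.3f ac %.3f"%(np.arctan2(m[0],r[2]),np.arctan2(-m[1],r[2])),round(disc,5)
def zs(p): return ((p[0]+.5)/4-.5+240,(p[1]+.5)/4-.5+130)
E
python3 - <<'E'
from h import *; from plant import manip
s=manip.get_image("scene")
print(knob(s,(240+454.5/4.5-.5,160+67.5/4.5-.5)),knob(s,zs((408,190))))
o=manip.get_obs();st(o)
for mx in(-.055,-.03,-.01):print(to(o,(mx,.027,.187)))
E
```

```text
(array([0.5079, 0.076 , 0.2094]), array([-40.9,  25.8]), 'fa -0.232 ac -0.148', np.float64(0.00635)) (array([0.5186, 0.0789, 0.2116]), array([-29.8,  26.1]), 'fa -0.168 ac -0.148', np.float64(0.00814))
t 3.55 pos [0.4926 0.0738 0.1893] mach [-56.2  27.3] z 0.1893 F [-0.6 -1.1 -1.1] gw 0.0006 yawerr (np.float64(-0.0468635161020412), array([-0.006, -0.007, -1.   ]))
[-0.04 -0.01  0.08]
[-0.87 -0.01  0.07]
[-1.54 -0.01  0.07]
```

Emit:
move_arm --motion '[[[0, 0, 0], [-0.35, 0, 0], 0], [[0, 0, 0], [-0.3, 0, 0], 0], [[0, 0, 0], [-0.2, 0, 0], 0], [[0, 0, 0], [0, 0, 0], 0]]'

```text
clock: 3.88
ee_pos: [0.5171, 0.0799, 0.1897]
tcp_rot: [0.369, -3.111, 0.01]
contact_force: [-3.0, 0.1, 1.5]
grip_width: 0.0006
```

```bash
python3 look.py b
```

```text
t 3.88 pos [0.5171 0.0799 0.1897] mach [-31.   27.4] z 0.1897 F [-3.   0.1  1.5] gw 0.0006 yawerr (np.float64(-0.062029440343712494), array([-0.008, -0.007, -1.   ]))
dark blob [353.  144.6] [80 12 62  7 95]
```

View pics/bs.png

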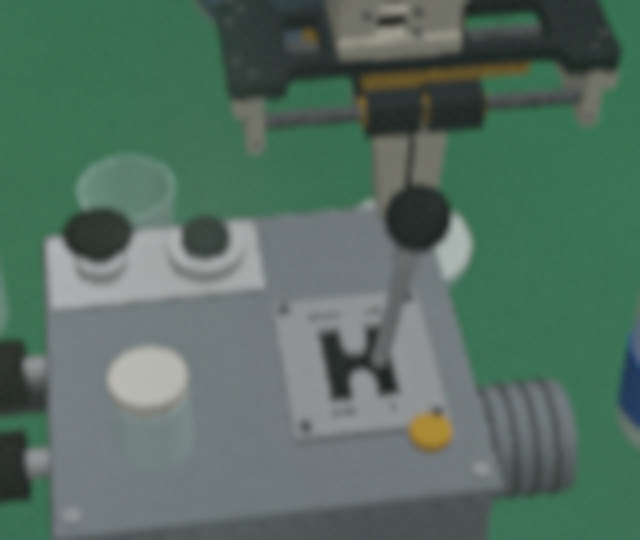

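```bash
python3 - <<'E'
from h import *; from plant import manip
s=manip.get_image("scene")
print(knob(s,zs((418,218))))
for p in [(384,362),(360,363),(341,330),(375,325),(352,402),(390,396)]: print(p,(w2m(onz(s,zs(p),.116))*1000).round(1))
st(manip.get_obs())
E
```

```text
(array([0.5425, 0.0852, 0.2139]), array([-5.1, 26.7]), 'fa -0.029 ac -0.149', np.float64(0.01255))
(384, 362) [ 4.8 10.5]
(360, 363) [ 3.7 -2.8]
(341, 330) [-22.7  -9.5]
(375, 325) [-23.9  10.3]
(352, 402) [ 31.2 -11.7]
(390, 396) [29.8  9.5]
t 4.03 pos [0.5163 0.0797 0.1896] mach [-31.8  27.4] z 0.1896 F [-1.5 -0.9 -0.8] gw 0.0003 yawerr (np.float64(-0.06357991266093244), array([-0.008, -0.007, -1.   ]))
```

```bash
python3 - <<'E'
from h import *; from plant import manip
t=manip.get_image("top")
T=lambda p:((p[0]+.5)/5-.5+265,(p[1]+.5)/5-.5+155)
print((w2m(onz(t,T((232,367)),.209))*1000).round(1))
for p in [(237,232),(285,222),(308,320)]: print((w2m(onz(t,T(p),.116))*1000).round(1))
E
```

```text
[-42.9  29.9]
[26.9 13.3]
[ 26.  -12.7]
[-27.4 -12.1]
```

Emit:
move_arm --motion '[[[0, 0, 0], [-0.15, 0, 0], 0], [[0, 0, 0], [-0.13, 0, 0], 0], [[0, 0, 0], [0, 0, 0], 0]]'

```text
clock: 4.33
ee_pos: [0.5245, 0.0817, 0.1898]
tcp_rot: [0.369, -3.111, 0.01]
contact_force: [-2.8, -0.9, 1.5]
grip_width: 0.0006
```

```bash
python3 look.py c
```

```text
t 4.33 pos [0.5245 0.0817 0.1898] mach [-23.4  27.5] z 0.1898 F [-2.8 -0.9  1.5] gw 0.0006 yawerr (np.float64(-0.07606726716341505), array([-0.008, -0.007, -1.   ]))
```

View pics/cs.png

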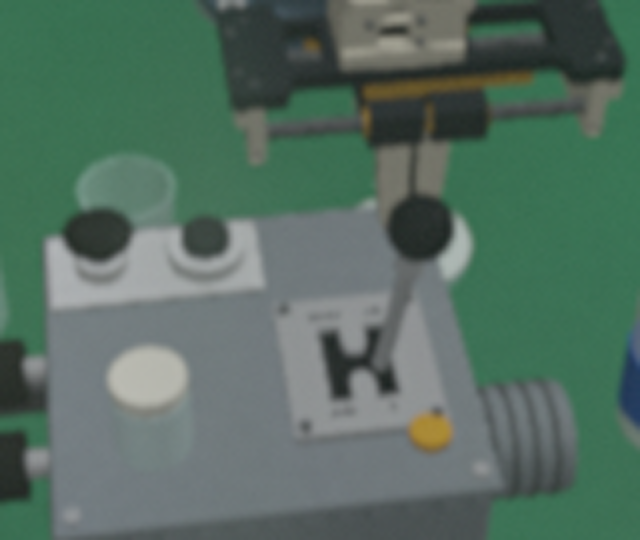

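The lever is near neutral: my best estimate from the scene view is about 0±3 mm at the ball. I'll back off, go round to its left side and come level with the ball.

Emit:
move_arm --motion '[[[0, 0, 0], [0.5, 0, 0], 0], [[0, 0, 0], [0.5, 0, 0], 0], [[0, 0, 0], [0, 0.6, 0], 0], [[0, 0, 0], [0, 0.6, 0], 0], [[0, 0, 0], [0, 0.6, 0], 0], [[0, 0, 0], [-0.85, 0, 0], 0], [[0, 0, 0], [-0.85, 0, 0], 0], [[0, 0, 0], [0, 0, 0], 0]]'

```text
clock: 5.1
ee_pos: [0.5339, 0.1415, 0.1903]
tcp_rot: [0.368, -3.12, 0.009]
contact_force: [0.8, -0.5, 0.5]
grip_width: 0.0006
```

```bash
python3 look.py d;  python3 - <<'E'
from h import *; from plant import manip
print(to(manip.get_obs(),(.001,.08,.19)))
E
```

```text
t 5.1 pos [0.5339 0.1415 0.1903] mach [-0.2 83.4] z 0.1903 F [ 0.8 -0.5  0.5] gw 0.0006 yawerr (np.float64(-0.14677629000312287), array([ 0.001, -0.006, -1.   ]))
[-0.14 -0.1  -0.  ]
```

View pics/ds.png

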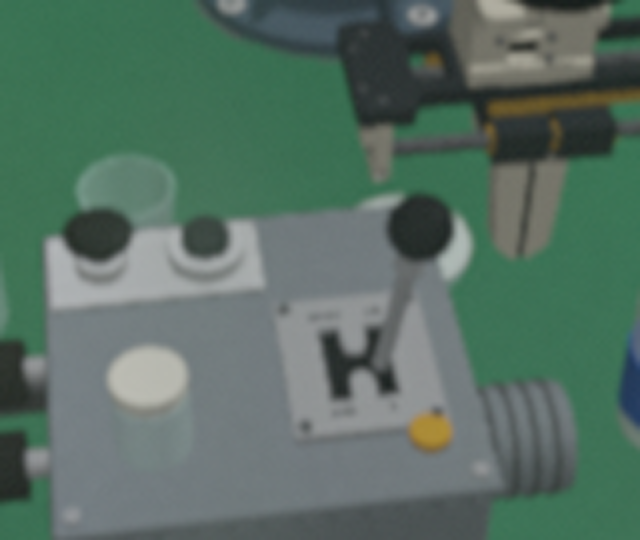

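View pics/dt.png

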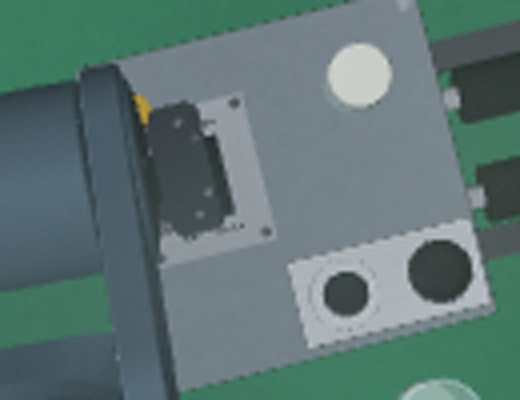

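Emit:
move_arm --motion '[[[0, 0, 0], [-0.1, -0.4, 0], 0], [[0, 0, 0], [0, -0.4, 0], 0], [[0, 0, 0], [0, -0.4, 0], 0], [[0, 0, 0], [0, -0.4, 0], 0], [[0, 0, 0], [0, -0.4, 0], 0], [[0, 0, 0], [0, 0, 0], 0]]'

```text
clock: 5.7
ee_pos: [0.5477, 0.0763, 0.1914]
tcp_rot: [0.367, -3.119, 0.007]
contact_force: [-0.2, -0.0, 0.1]
grip_width: 0.0009
```

```bash
python3 look.py e
```

```text
t 5.7 pos [0.5477 0.0763 0.1914] mach [-2.2 16.8] z 0.1914 F [-0.2 -0.   0.1] gw 0.0009 yawerr (np.float64(-0.196865642937345), array([-0.   , -0.005, -1.   ]))
dark blob [343.7 131.2] [90  0 29  4 87]
```

View pics/es.png

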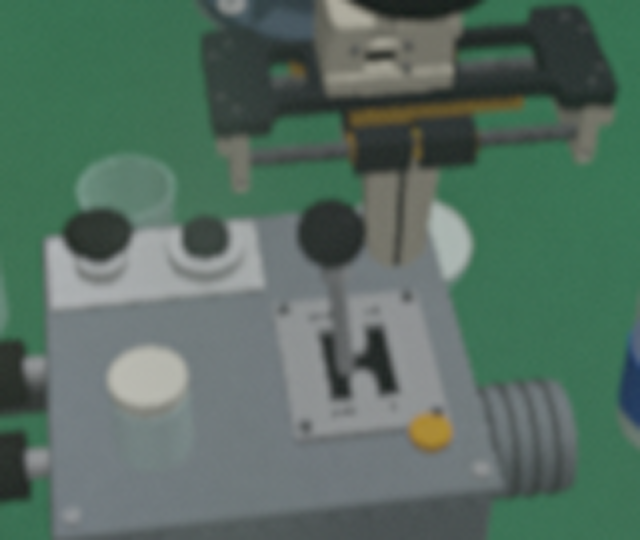

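```bash
python3 - <<'E'
from h import *; from plant import manip
s=manip.get_image("scene")
print(knob(s,zs((331,233)))); o=manip.get_obs(); st(o); print(to(o,(0,.003,.19)))
E
```

```text
(array([0.5593, 0.0415, 0.2149]), array([  1. , -19.7]), 'fa 0.005 ac 0.110', np.float64(0.01573))
t 5.85 pos [0.5471 0.0785 0.1911] mach [-2.2 19. ] z 0.1911 F [-0.2  1.1  0.7] gw 0.0006 yawerr (np.float64(-0.14067141244740888), array([-0.001, -0.004, -1.   ]))
[-0.07 -0.53  0.04]
```

Emit:
move_arm --motion '[[[0, 0, 0], [-0.07, -0.25, 0], 0], [[0, 0, 0], [0, -0.2, 0], 0], [[0, 0, 0], [0, -0.1, 0], 0]]'

```text
clock: 6.1
ee_pos: [0.5526, 0.0632, 0.1907]
tcp_rot: [0.371, -3.116, 0.005]
contact_force: [0.6, 1.3, -0.3]
grip_width: 0.0002
```

```bash
python3 look.py f
```

```text
t 6.1 pos [0.5526 0.0632 0.1907] mach [-0.5  2.9] z 0.1907 F [ 0.6  1.3 -0.3] gw 0.0002 yawerr (np.float64(-0.028165364524658898), array([-0.003, -0.004, -1.   ]))
dark blob [335.6 132.1] [ 79   0  34   6 139]
```

View pics/fs.png

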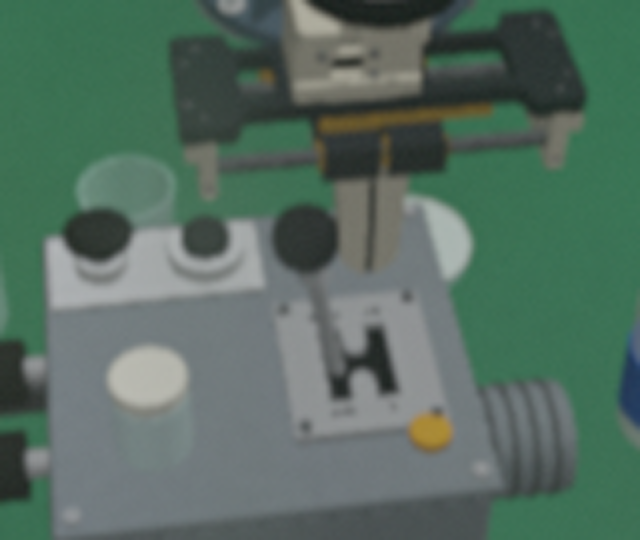

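Emit:
move_arm --motion '[[[0, 0, 0], [0, 0.4, 0], 0], [[0, 0, 0], [0.6, 0.1, 0], 0], [[0, 0, 0], [0.8, 0, 0], 0], [[0, 0, 0], [0.5, 0, 0], 0], [[0, 0, 0], [0, -0.7, 0], 0], [[0, 0, 0], [0, -0.7, 0], 0], [[0, 0, 0], [0, -0.3, 0], 0], [[0, 0, 0], [0, 0, 0], 0]]'

```text
clock: 6.87
ee_pos: [0.5021, 0.0189, 0.1909]
tcp_rot: [0.375, -3.116, 0.007]
contact_force: [0.1, 0.5, 0.1]
grip_width: 0.0006
```

```bash
python3 look.py g; python3 - <<'E'
from h import *; from plant import manip
s=manip.get_image("scene")
print(knob(s,zs((305,238)))); o=manip.get_obs(); print(to(o,(0.02,-.030,.187)))
E
```

```text
t 6.87 pos [0.5021 0.0189 0.1909] mach [-60.  -28.3] z 0.1909 F [0.1 0.5 0.1] gw 0.0006 yawerr (np.float64(0.13696504831418999), array([-0.002, -0.005, -1.   ]))
dark blob [337.3 136.3] [80  4 37  6 71]
(array([0.5622, 0.0285, 0.2129]), array([  0.8, -33.1]), 'fa 0.004 ac 0.185', np.float64(0.01569))
[-2.66 -0.11  0.11]
```

View pics/gs.png

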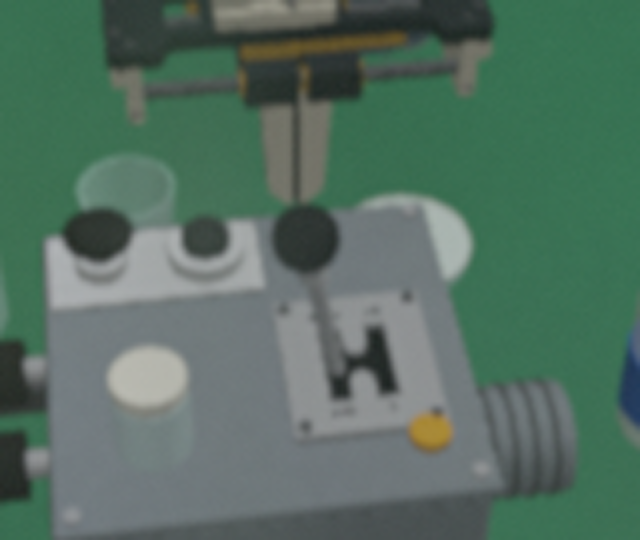

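The lever is in the right column (across ≈ 0.17–0.18) and the fingers sit squarely behind the ball. Pushing forward now.

Emit:
move_arm --motion '[[[0, 0, 0], [-0.5, 0, 0.1], 0], [[0, 0, 0], [-0.5, -0.1, 0], 0], [[0, 0, 0], [-0.4, 0, 0], 0], [[0, 0, 0], [-0.4, 0, 0], 0], [[0, 0, 0], [-0.35, 0, 0], 0], [[0, 0, 0], [-0.25, 0, 0], 0], [[0, 0, 0], [0, 0, 0], 0]]'

```text
clock: 7.6
ee_pos: [0.5724, 0.0407, 0.1862]
tcp_rot: [0.383, -3.108, 0.008]
contact_force: [-0.9, -2.0, 0.4]
grip_width: 0.0007
```

```bash
python3 look.py i; python3 - <<'E'
from h import *; from plant import manip
o=manip.get_obs(); print(to(o,(0.02,-.030,.187)))
E
```

```text
t 7.6 pos [0.5724 0.0407 0.1862] mach [ 13.5 -23.7] z 0.1862 F [-0.9 -2.   0.4] gw 0.0007 yawerr (np.float64(0.4418165172702917), array([-0.009, -0.006, -1.   ]))
dark blob [323.8 139.4] [ 63   0  39  15 185]
[-0.24 -0.21 -0.03]
```

View pics/is.png

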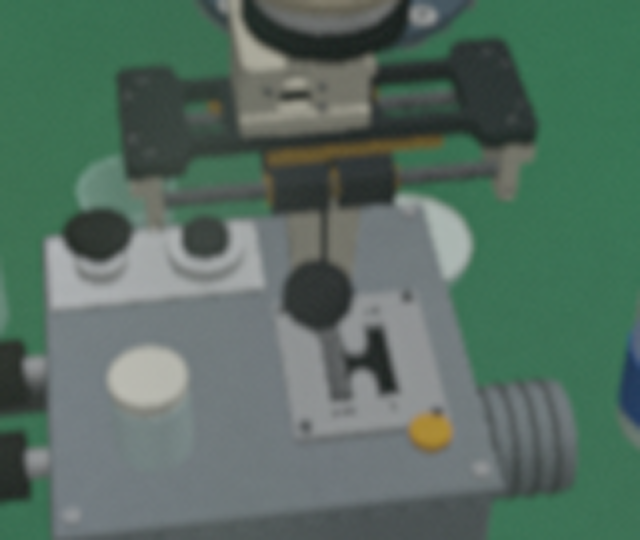

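Emit:
move_arm --motion '[[[0, 0, 0.1], [-0.2, -0.15, 0], 0], [[0, 0, 0], [-0.2, -0.05, 0], 0], [[0, 0, 0], [-0.2, 0, 0], 0]]'

```text
clock: 7.95
ee_pos: [0.5884, 0.0394, 0.1852]
tcp_rot: [0.367, -3.105, 0.005]
contact_force: [-8.2, -0.3, -6.6]
grip_width: 0.0003
```

```bash
python3 look.py j
```

```text
t 7.95 pos [0.5884 0.0394 0.1852] mach [ 28.8 -28.7] z 0.1852 F [-8.2 -0.3 -6.6] gw 0.0003 yawerr (np.float64(-0.11577959817524253), array([-0.015, -0.005, -1.   ]))
dark blob [324.6 146.5] [ 66   7  35  15 169]
```

View pics/js.png

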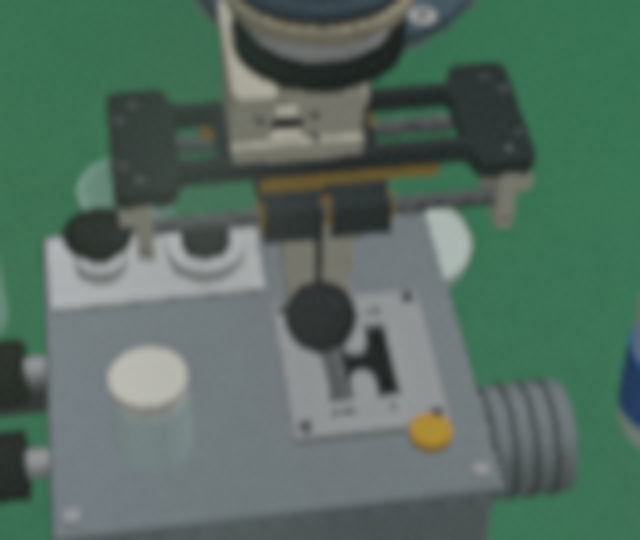

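Emit:
move_arm --motion '[[[0, 0, 0], [-0.15, 0, 0], 0], [[0, 0, 0], [-0.15, 0, 0], 0]]'

```text
clock: 8.22
ee_pos: [0.5948, 0.0411, 0.1835]
tcp_rot: [0.366, -3.096, 0.004]
contact_force: [-12.4, -2.5, 1.0]
grip_width: 0.0005
```

```bash
python3 - <<'E'
from h import *; from plant import manip
s=manip.get_image("scene"); print(knob(s,zs((321,317))))
st(manip.get_obs())
E
```

```text
(array([0.6103, 0.0413, 0.2058]), array([ 50.5, -32. ]), 'fa 0.289 ac 0.186', np.float64(0.02577))
t 8.27 pos [0.5951 0.0412 0.1834] mach [ 35.6 -28.5] z 0.1834 F [-12.5  -2.9   2.2] gw 0.0005 yawerr (np.float64(-0.12574220409283576), array([-0.024, -0.006, -1.   ]))
```

At 12 N the lever is against its end stop. I'll back off and take an unloaded check picture.

Emit:
move_arm --motion '[[[0, 0, 0], [0.5, 0, 0], 0], [[0, 0, 0], [0.8, 0, 0], 0], [[0, 0, 0], [0.8, 0, 0], 0], [[0, 0, 0], [0.8, 0, 0], 0], [[0, 0, 0], [0.4, -0.3, -0.5], 0], [[0, 0, 0], [0, 0, 0], 0]]'

```text
clock: 8.77
ee_pos: [0.5014, 0.0083, 0.2015]
tcp_rot: [0.365, -3.101, 0.006]
contact_force: [-0.8, -1.0, -0.2]
grip_width: 0.0004
```

```bash
python3 look.py k;python3 - <<'E'
from h import *; from plant import manip
o=manip.get_obs(); print(to(o,(-.0955,-.0765,.20)))
E
```

```text
t 8.77 pos [0.5014 0.0083 0.2015] mach [-63.1 -38.4] z 0.2015 F [-0.8 -1.  -0.2] gw 0.0004 yawerr (np.float64(-0.15600259897104785), array([-0.019, -0.006, -1.   ]))
dark blob [332.7 132.7] [75  1 36  5 69]
[ 1.1 -1.3  0. ]
```

View pics/ks.png

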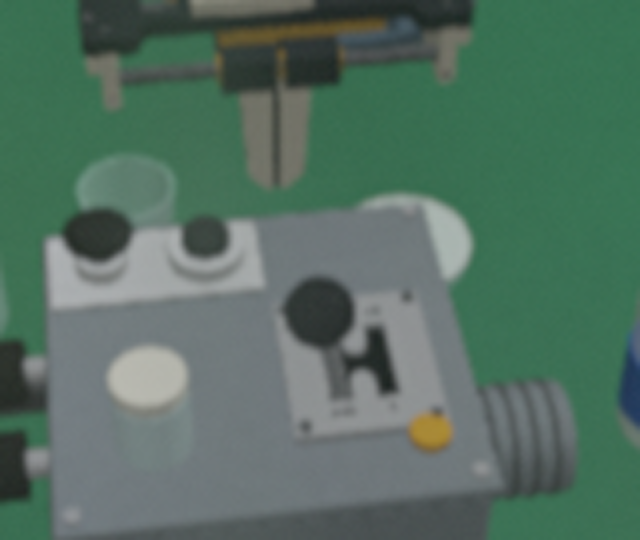

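View pics/kt.png

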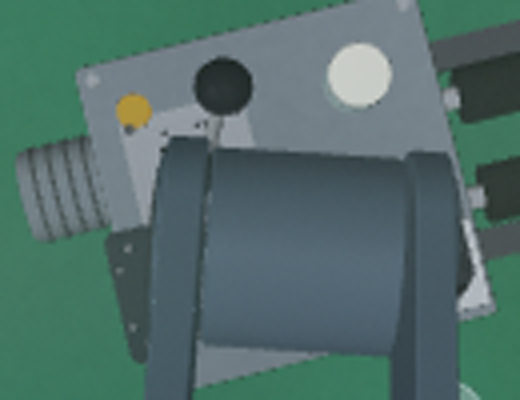

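```bash
python3 - <<'E'
from h import *; from plant import manip
s=manip.get_image("scene"); t=manip.get_image("top")
print("scene",knob(s,zs((319,312))))
u=(270+223.5/4-.5,165+87.5/4-.5); print("top",knob(t,u),w2m(onz(t,u,.208))*1000)
X,g=cross(ray(t,u),ray(s,zs((319,312)))); print(X,g,w2m(X)*1000)
st(manip.get_obs())
E
```

```text
scene (array([0.6076, 0.04  , 0.2065]), array([ 47.6, -32.6]), 'fa 0.272 ac 0.189', np.float64(0.02524))
top (array([0.606 , 0.0442, 0.2075]), array([ 47. , -28.1]), 'fa 0.268 ac 0.162', np.float64(0.02725)) [ 46.95011409 -28.07795485]
[0.60638646 0.04209431 0.20536598] [np.float64(0.002156825240463756), np.float64(0.002156825240463753)] [ 46.88122967 -30.27842169]
t 8.97 pos [0.5018 0.0097 0.1986] mach [-62.4 -37.1] z 0.1986 F [-0.3 -0.  -0.5] gw 0.0006 yawerr (np.float64(-0.11319388937713448), array([-0.023, -0.005, -1.   ]))
```

Both views put the ball at about +47 mm forward and -30 mm across, so the lever is fully home in third. Next I move above the start button.

Emit:
move_arm --motion '[[[0, -0.25, 0], [0.55, -0.65, 0], 0], [[0, 0, 0], [0.55, -0.65, 0], 0], [[0, 0, 0], [0, 0, 0.3], 0], [[0, 0, 0], [0, 0, 0], 0]]'

```text
clock: 9.3
ee_pos: [0.481, -0.0355, 0.1874]
tcp_rot: [0.373, -3.119, -0.001]
contact_force: [0.4, 0.4, -1.5]
grip_width: 0.0006
```

```bash
python3 look.py l;python3 - <<'E'
from h import *; from plant import manip
o=manip.get_obs(); print(to(o,(-.0955,-.0765,.15)))
E
```

```text
t 9.3 pos [ 0.481  -0.0355  0.1874] mach [-93.2 -76.3] z 0.1874 F [ 0.4  0.4 -1.5] gw 0.0006 yawerr (np.float64(0.03720709769438635), array([-0.001,  0.001, -1.   ]))
[ 0.1  -0.02  1.29]
```

View pics/ls.png

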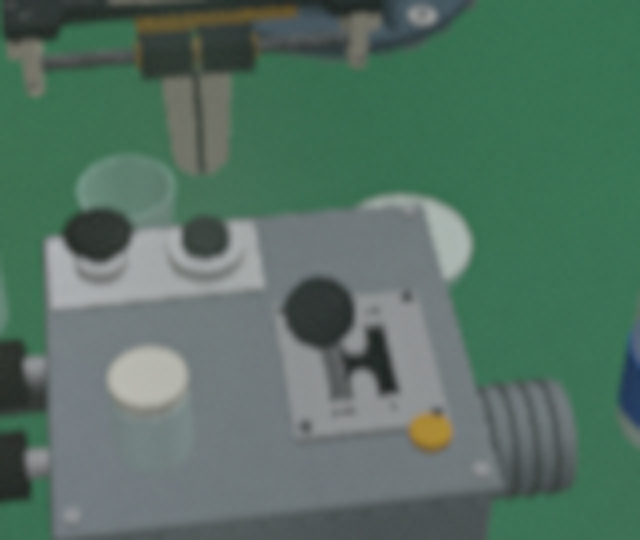

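The fingertip at (203,172) lines up over the start cap at (206,237), well clear of the stop button. I'll go down to just above the cap.

Emit:
move_arm --motion '[[[0, 0, 0], [0.1, 0, 0.5], 0], [[0, 0, 0], [0, 0, 0.5], 0], [[0, 0, 0], [0, 0, 0.35], 0], [[0, 0, 0], [0, 0, 0], 0]]'

```text
clock: 9.73
ee_pos: [0.4821, -0.0331, 0.1473]
tcp_rot: [-0.379, 3.116, 0.0]
contact_force: [-0.4, 0.0, 0.1]
grip_width: 0.0003
```

```bash
python3 look.py m;python3 - <<'E'
from h import *; from plant import manip
o=manip.get_obs(); print(to(o,(-.0955,-.0765,.13)))
E
```

```text
t 9.73 pos [ 0.4821 -0.0331  0.1473] mach [-91.6 -74.1] z 0.1473 F [-0.4  0.   0.1] gw 0.0003 yawerr (np.float64(0.2607541393133719), array([ 0.003,  0.   , -1.   ]))
[ 0.15 -0.06  0.63]
```

View pics/ms.png

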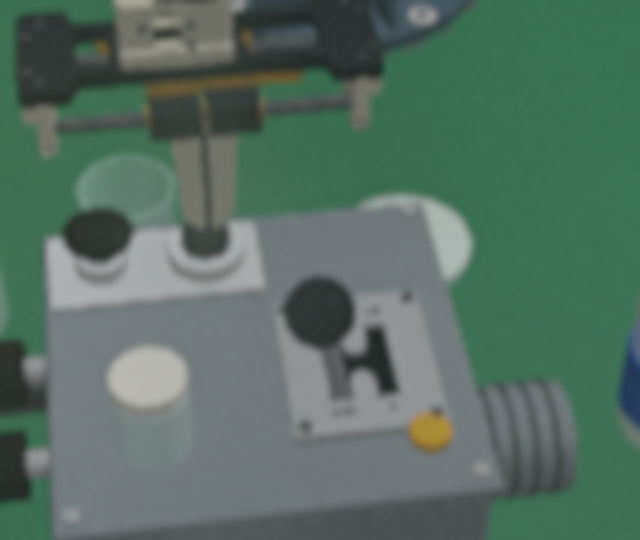

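Emit:
move_arm --motion '[[[0, 0, 0], [0.12, -0.05, 0.25], 0], [[0, 0, 0], [0, 0, 0.2], 0], [[0, 0, 0], [0, 0, 0.15], 0], [[0, 0, 0], [0, 0, 0.1], 0]]'

```text
clock: 10.17
ee_pos: [0.4817, -0.0354, 0.1295]
tcp_rot: [-0.38, 3.109, -0.003]
contact_force: [-14.2, 3.0, 49.4]
grip_width: 0.0005
```

The button has bottomed out: the tip is at 0.1295, 6.5 mm below the cap's rest height. I'll ease off briefly and then lift clear.

Emit:
move_arm --motion '[[[0, 0, 0], [0, 0, -0.03], 0], [[0, 0, 0], [0, 0, -0.2], 0], [[0, 0, 0], [0, 0, -0.5], 0], [[0, 0, 0], [0, 0, -0.8], 0], [[0, 0, 0], [0, 0, -0.8], 0], [[0, 0, 0], [0.6, 0, -0.8], 0], [[0, 0, 0], [0.8, 0, 0], 0], [[0, 0, 0], [0, 0, 0], 0]]'

```text
clock: 10.83
ee_pos: [0.439, -0.0457, 0.2277]
tcp_rot: [-0.38, 3.109, -0.003]
contact_force: [1.0, -0.6, 0.2]
grip_width: 0.0003
```

```bash
python3 look.py n; python3 - <<'E'
from plant import manip; import cv2
d=manip.get_image("top"); cv2.imwrite("pics/n_top.png",d["frame"][:,:,::-1])
d=manip.get_image("scene"); cv2.imwrite("pics/n_sc.png",d["frame"][:,:,::-1])
E
```

```text
t 10.83 pos [ 0.439  -0.0457  0.2277] mach [-136.4  -76.2] z 0.2277 F [ 1.  -0.6  0.2] gw 0.0003 yawerr (np.float64(0.3347655560636813), array([ 0.009, -0.001, -1.   ]))
```

View pics/ns.png

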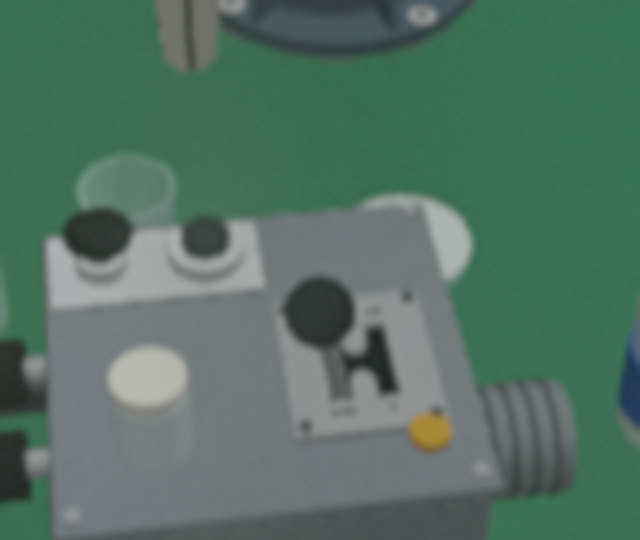

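View pics/n_top.png

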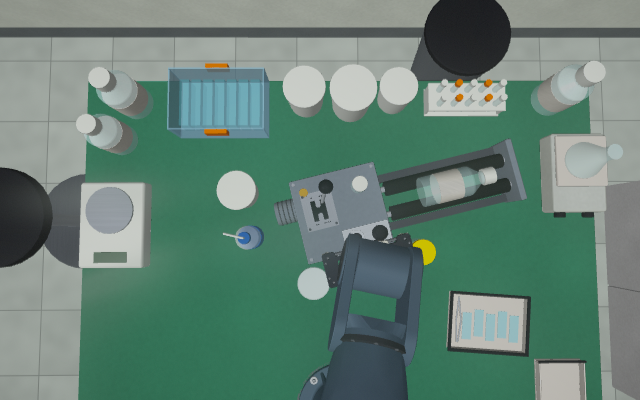

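View pics/n_sc.png

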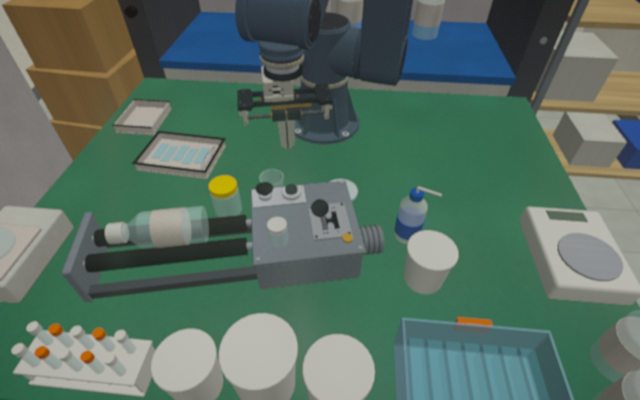

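The knob is still at (319,312) in the zoom and the start cap is out again at (206,237). The stop button and all the glassware are where they were, and the arm is clear. Handing in.

```bash
python3 -c "
from plant import manip
print(manip.sign_off())"
```

```text
the job is handed in; nothing more can be done
None
```

The lever is home in third, the start button has been pressed and released, and the job is handed in; no verdict was reported. I only pushed the lever with the closed fingers: out of second, across the gate from its left side, then forward to the end stop at about 12 N. After that I pressed the start button until it bottomed out (tip 6.5 mm below the cap's rest height), lifted off, and handed in at about 11 s.

**Lever:** with the fingers off it, both cameras put the ball 47 mm forward. Across the gate they gave 28 and 33 mm right, where 30 is expected. That works out to about 0.27 rad forward and 0.16 to 0.19 rad across. The ball was in the same place after the button press.

**After the press:** the start cap looked fully out and the stop button undisturbed. The bottle, glassware and tubs I could see looked unmoved, and the arm was clear with contact force near zero.

**Disagreements and rough spots:**
- The two cameras disagreed by about 4 mm on where the gate centre was.
- The button press ended at about 50 N on the fingertips, harder than needed. That is above the 40 N limit given for the arm and gripper body, though only the fingertips were meant to be touching; it is well under the 120 N wrist limit.

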